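Set a friction block on the ramp against the flip stop, then clear the stop

ROBOT

A 6-joint arm with a two-finger parallel gripper is mounted at the origin on a cart in front of the work surface, level with it; the furniture and walls round the work are solid. World frame = base frame: x ahead of the robot, y to its left, z up, the work surface at z = 0. Lengths are in mm, angles in rad, forces in N, time in s.
With the tool pointing down it reaches from about 275 to 825 mm from the base axis. Payload 4.9 kg.
Tool frame: the origin (TCP) lies at the very end of the fingers, on their centre line; the grasp point (between the pads) lies 19 mm behind it; z points along the fingers, y is the line along which they close (so a half turn about z gives the same grasp; the last joint's range is limited). The gripper opens to 85 mm and grips with 20 to 120 N. Pads are 22 mm wide; open, the fingers measure 114 mm over their backs; the gripper's body (76 mm by 85 mm) begins 54 mm behind the grasp point. The pads swing forward as they close: fully open they stand 13 mm farther back than shut.
Start: joints at [-1.274, 0.326, -0.193, 1.052, 0, 1.437], TCP at [229.692, -499.76, 231.281] pointing down, gripper open.
Joint ranges: [-2.65, 2.65], [-0.97, 1.79], [-1.3, 1.35], [-1.93, 2.1], [-1.47, 1.37], [-3.14, 3.14]. Speed limits (rad/s): [2.57, 2.57, 3.14, 3.14, 3.14, 3.14].

INTERFACE

Orientations are given as [roll, pitch, yaw] about the fixed x, y, z axes, in that order (R = Rz(yaw) Ry(pitch) Rx(roll)).
In Python, from bench import bot, solve_ik, imaging gives the robot as it stands. Calls block until the motion is done:
- bot.move_ptp(position, orientation): joint-space move of the TCP to a pose.
- bot.movel(position, rot=None, max_speed=150, threshold=None): straight line of the TCP; rot=None keeps the orientation; max_speed is the mean speed in mm/s. With threshold (N) it stops when the force on the tool has changed by that much, and returns True; else False.
- bot.move_j(angles): joint-space move.
- bot.grip(opening, effort=None): opening from 0.0 (shut) to 1.0 (fully open); effort is the grip in N (None keeps the last); returns when the fingers have stopped.
- bot.dwell(seconds).
- solve_ik(position, orientation): joint angles nearest the present ones, or None.
- bot.get_state(): the state.
- imaging.capture(name): name is "scene" or "top" or "wrist"; returns the picture (384x512x3 uint8, blue, green, red); there is no depth.
- imaging.camera_model(name): a dict with "K" (3x3 intrinsics, pixels), "k1" (the pictures are not rectified: a ray, as slopes to the right and down, at radius r is drawn at 1 + k1 r^2 times it, then the intrinsics apply), "position" and "rotation" of the camera in the world. Camera axes: x right, y up, looking along -z (the intrinsics and any distortion apply to the point x, -y, -z); pixel columns grow to the right and rows downward; lengths in mm; the calibration is good to about 2 mm. A picture is of the moment at which its call begins: read the wrist's pose just before it. camera_model takes no time and is no camera call; for the wrist camera it gives the pose at the moment of the call.
A pose or a line that the arm cannot do raises bot.IKError and nothing moves.
- bot.sign_off(): hands the job in; it is judged then, once.
The state is a dict: "t": time; "qpos": joint angles; "joint_velocities": joint speeds; "effort": joint torques, N m; "tcp_pos": TCP position; "orientation": TCP orientation; "contact_force": force on the tool from outside, world axes, zero at the start; "wrist_torque": the same for the moment, N m; "opening": opening from 0.0 (shut) to 1.0 (fully open); "gripper_force": force on a finger pad.
Only numpy, scipy, OpenCV 4.12 (cv2) and the standard library are available. Lean on these libraries where they do the work, as an engineer would, in place of code of your own. Each camera call takes 0.05 s, during which the arm holds its last target. There are 200 camera calls.

TASK

Get the ramp ready for a friction test: lay the wooden block flat on the sloped plank, lengthwise, in the middle of its width, eye hook uphill and plain end squarely touching the lowered flip stop, and only let go of it once it lies flat. Then flip the stop up to about upright, out of the way, by its paddle, leaving the block lying where the stop set it. Do not disturb the multimeter, the beaker or the dropper bottle.

Things in the scene. Friction and masses are not known exactly. Their poses are not given: they have to be found in the camera images.
- block: loose friction block, pale wood, black rubber sole: 120 long (its x), 50 wide (y), 45 high (z), 0.17 to 0.35 kg; a small steel eye hook stands out 22 mm from its +x end, the -x end is plain. Origin: centre of the underside. Starts on the worktop, sole down, hook away from the robot (within 35 degrees). It does not slide down the plank by itself
- block_eye (a point): centre of the steel eye hook, on the block's axis 74 mm from its origin along +x and 24 mm above the underside
- deck: sloped wooden plank of a fixed ramp, 100 wide, 360 long, rising at 26 degrees away from the robot. Origin on its upper surface, mid-width, at the uphill face of the lowered stop; x up the slope, y left across it, z out of the surface. Plank from x = -120 to 240 mm, a 40 mm pulley at the top end. Against the stop the block's origin is at x = 60, y = 0, z = 0 mm
- stop (a joint): flip stop's hinge: 0 = leaf lowered across the plank (its start), grows as the leaf swings up, 1.57 = leaf upright, 2.0 at most. It stays where it is left; about 1 to 2 N at the paddle swing it. Pushing the paddle to the left (deck's +y, outward off the plank) swings the leaf up by the same angle as the paddle
- stop_hinge (a point): on the hinge pin, which runs along the plank's x at y = 64, z = 10 mm in deck's frame, on the plank's left edge; this point is at x = 0. The lowered aluminium leaf, 14 mm wide (x = -14 to 0), reaches from the pin to y = -20 and z = 4 to 16 mm
- paddle_top (a point): middle of the upper edge of the aluminium paddle, which stands up from the hinge pin square to the plank while the stop is down: 62 mm long from the pin, 5 thick (10 at this edge), 24 wide along the plank's x. Then this point is at x = -75, y = 64, z = 72 mm in deck's frame; it moves with the stop
- multimeter: bystander: yellow multimeter lying face up, 145 x 76 x 43 mm, origin under its centre
- beaker: bystander: clear beaker, 60 mm across, 79 high, origin under its centre
- dropper: bystander: dropper bottle with a pointed green cap, 53 mm across, 151 high, origin under its centre

How it is judged (in metres and radians):
On the way, in this order (a step that is already met when the one before it is completed fails the run):
1. the block lies flat in its place against the lowered stop while still held (x of block in the frame of deck between 0.056 and 0.07 m and y of block in the frame of deck between -0.02 and 0.02 m and z of block in the frame of deck below 0.006 m and x of block_eye in the frame of deck above 0.1 m and angle between the z axis of block and the z axis of deck, either way round below 0.08 rad and angle between the x axis of block and the x axis of deck, either way round below 0.12 rad and value of joint stop below 0.15 rad and contact force between the fingers and block above 0.5 N and contact force between ramp and block above 0.3 N), for 0.1 s.
2. the block is let go and stays there, the stop still down (x of block in the frame of deck between 0.056 and 0.07 m and y of block in the frame of deck between -0.02 and 0.02 m and z of block in the frame of deck below 0.006 m and x of block_eye in the frame of deck above 0.1 m and angle between the z axis of block and the z axis of deck, either way round below 0.08 rad and angle between the x axis of block and the x axis of deck, either way round below 0.12 rad and value of joint stop below 0.15 rad and contact force between each of the arm, the fingers and block below 0.05 N), for 0.2 s.
At the end, for the whole second after the job is handed in: Block at rest on the plank, flat within 4.5 and in line within 7 degrees, hook uphill, plain end at most 10 mm uphill (4 mm downhill) of the stop face's lowered position, within 20 mm of mid-width; stop up by at least 1.2 rad (x of block in the frame of deck between 0.056 and 0.07 m and y of block in the frame of deck between -0.02 and 0.02 m and z of block in the frame of deck below 0.006 m and x of block_eye in the frame of deck above 0.1 m and angle between the z axis of block and the z axis of deck, either way round below 0.08 rad and angle between the x axis of block and the x axis of deck, either way round below 0.12 rad and value of joint stop above 1.2 rad and linear speed of block below 0.01 m/s and contact force between ramp and block above 0.3 N); the robot touches nothing.
It fails at once if the multimeter is pushed away or tipped over (distance of multimeter from where it was at the start of the episode above 0.03 m or angle between multimeter's own z axis and vertical above 0.3 rad).
It fails at once if the beaker is pushed away or tipped over (distance of beaker from where it was at the start of the episode above 0.03 m or angle between beaker's own z axis and vertical above 0.3 rad).
It fails at once if the dropper is pushed away or tipped over (distance of dropper from where it was at the start of the episode above 0.03 m or angle between dropper's own z axis and vertical above 0.3 rad).
It also fails if it takes over 51 s, if anything falls off the work surface, if the arm or the gripper's body presses on something with over 40 N, if the wrist force passes 120 N, or if a joint passes its speed limit or range.

## Working session

There is one attempt and no reset: what is moved stays moved. The work goes in short steps, each a Python script; the robot and the scene stay as the last script left them, time stands still between calls to the robot, and variables do not carry over. Pictures are saved under pics/ and viewed, at most 10 in all, crops included, and the job is handed in when it is done.

```bash
ls; mkdir -p pics
python3 - <<'E'
from bench import bot, imaging
import cv2
for n in ("scene","top"):
    m=imaging.camera_model(n); print(n,m)
    cv2.imwrite(f"pics/{n}0.png",imaging.capture(n))
print(bot.get_state())
E
```

```text
pics
scene {'K': array([[363.04029435,   0.        , 258.0195064 ],
       [  0.        , 363.04029435, 196.73936302],
       [  0.        ,   0.        ,   1.        ]]), 'k1': -0.09807285162783308, 'position': array([234.58723848, 660.25336959, 669.98490432]), 'rotation': array([ 0.91123138,  0.02100955, -2.63643614])}
top {'K': array([[478.15599331,   0.        , 260.68502919],
       [  0.        , 478.15599331, 189.05595121],
       [  0.        ,   0.        ,   1.        ]]), 'k1': -0.018157582081245502, 'position': array([ 404.36262187,   24.31405547, 1465.25707131]), 'rotation': array([ 1.40406587e-01, -1.28336104e-03, -1.56269877e+00])}
{'t': 0.1, 'qpos': array([-1.27422990e+00,  3.26847959e-01, -1.93488362e-01,  1.05196402e+00,
        4.80137649e-06,  1.43658567e+00]), 'joint_velocities': array([-0.00046095, -0.00281606,  0.0027782 , -0.00193218,  0.00086519,
       -0.0001696 ]), 'effort': array([ 1.07996631e-03, -4.44238079e+01,  2.63038802e+01,  7.86452933e-03,
       -1.63739865e-04, -1.79091622e-06]), 'tcp_pos': array([ 229.52441095, -499.2610987 ,  230.59028805]), 'orientation': array([-3.14010281e+00, -2.06007037e-04,  4.30776923e-01]), 'contact_force': array([-0.56924514, -0.09160296,  0.47078428]), 'wrist_torque': array([0.03984245, 0.01874376, 0.00436321]), 'gripper_force': 0.0, 'opening': 0.995408452543584}
```

View pics/scene0.png

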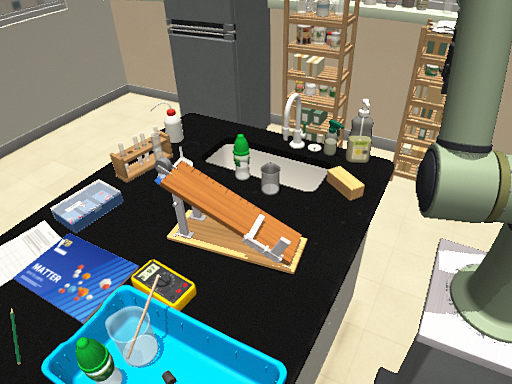

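View pics/top0.png

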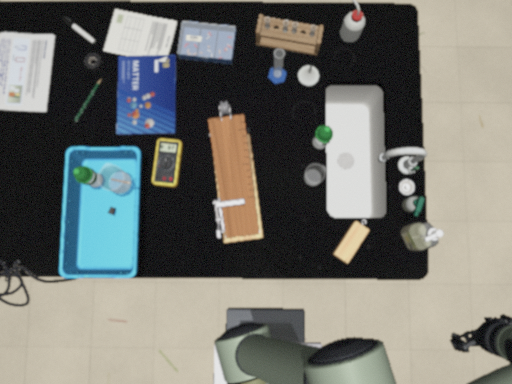

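The scene view shows the ramp (plank from about (165,165) to (300,250), flip stop near (262,232) and the paddle at (280,243)) and the block at (345,180). In the top view the block is at (352,242) with its hook at (365,222). The ramp runs from (242,240) up to (226,110), the stop is at (228,204), the beaker at (315,174), the dropper at (322,135) and the multimeter at (167,162).

```bash
cat > h.py <<'E'
import numpy as np, cv2
from scipy.spatial.transform import Rotation as R
from bench import bot, solve_ik, imaging
def ray(m,uv):
    D=np.array([m["k1"],0,0,0,0.])
    p=cv2.undistortPointsIter(np.array([[uv]],float),m["K"],D,None,None,(3,50,1e-9))[0,0]
    d=R.from_euler("xyz",m["rotation"]).apply([p[0],-p[1],-1]); return np.array(m["position"]),d/np.linalg.norm(d)
def onplane(m,uv,n,d):          # n.x = d
    o,r=ray(m,uv); n=np.array(n,float); return o+r*(d-n@o)/(n@r)
def onz(m,uv,z): return onplane(m,uv,[0,0,1],z)
def tri(rays):
    A=np.zeros((3,3));b=np.zeros(3)
    for o,d in rays:
        P=np.eye(3)-np.outer(d,d);A+=P;b+=P@o
    x=np.linalg.solve(A,b); return x,[np.linalg.norm(np.cross(x-o,d)) for o,d in rays]
def proj(m,X):
    c=R.from_euler("xyz",m["rotation"]).inv().apply(np.array(X,float)-m["position"])
    p=np.array([c[0],-c[1]])/-c[2]; p=p*(1+m["k1"]*(p@p)); K=m["K"]; return K[:2,:2]@p+K[:2,2]
E
python3 - <<'E'
from h import *
ms={n:imaging.camera_model(n) for n in("scene","top")}
w=imaging.camera_model("wrist");print(w); st=bot.get_state(); print(st["tcp_pos"],R.from_euler("xyz",w["rotation"]).as_matrix().round(3))
t=ms["top"]; 
for n,p,z in [("block",(352,242),45),("eye",(365,222),24),("beaker",(315,174),40),("dropper",(321,140),75),("mm",(167,162),43)]: print(n,onz(t,p,z).round(0))
for n in ms:
    im=cv2.imread(f"pics/{n}0.png"); hsv=cv2.cvtColor(im,cv2.COLOR_BGR2HSV)
    px=(235,160) if n=="top" else (220,195)
    print(n,hsv[px[1],px[0]], hsv[242,352] if n=="top" else hsv[182,345])
im=cv2.imread("pics/top0.png")[100:260,195:375]; a=cv2.resize(im,None,fx=3.6,fy=3.6,interpolation=cv2.INTER_CUBIC)
cv2.imwrite("pics/topc.png",a)
im=cv2.imread("pics/scene0.png")[145:280,150:310]; cv2.imwrite("pics/scenec.png",cv2.resize(im,None,fx=4.4,fy=4.4,interpolation=cv2.INTER_CUBIC))
E
```

```text
{'K': array([[306.47671725,   0.        , 257.4752805 ],
       [  0.        , 306.47671725, 193.79010575],
       [  0.        ,   0.        ,   1.        ]]), 'k1': -0.05571026142677716, 'position': array([ 304.27900246, -464.84397896,  372.43432768]), 'rotation': array([-0.32323521,  0.00272061, -1.13935215])}
[ 229.52441095 -499.2610987   230.59028805] [[ 0.418  0.861  0.29 ]
 [-0.908  0.397  0.13 ]
 [-0.003 -0.318  0.948]]
block [ 449. -247.   45.]
eye [ 510. -292.   24.]
beaker [ 653. -140.   40.]
dropper [ 750. -155.   75.]
mm [686. 309.  43.]
scene [ 14 178 221] [ 25 110 255]
top [ 13 121 184] [ 21  67 227]
```

View pics/topc.png

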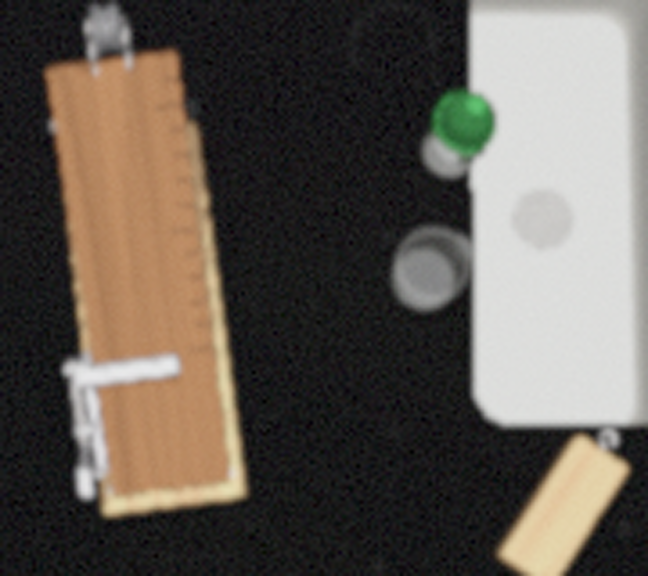

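View pics/scenec.png

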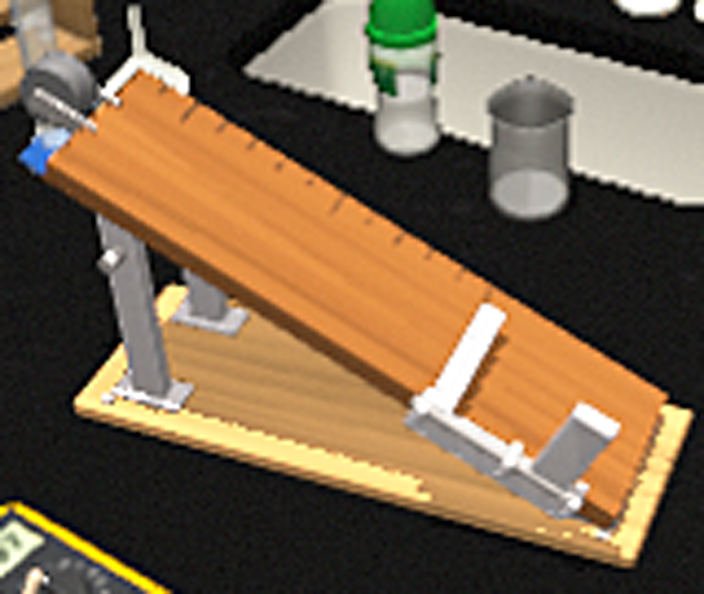

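The top crop shows the plank's uphill corners at crop (46,66) and (178,50), its lower corners at about (105,500) and (228,488), and the leaf at (90–178,370). The scene crop shows plank corners at (138,68), (45,165), (667,398) and (612,522), the leaf from (425,400) to (495,310), and the paddle's top edge at (595,420).

Run:
```python
from h import *
T=imaging.camera_model("top");S=imaging.camera_model("scene")
t=lambda p:((p[0]+.5)/3.6-.5+195,(p[1]+.5)/3.6-.5+100)
s=lambda p:((p[0]+.5)/4.4-.5+150,(p[1]+.5)/4.4-.5+145)
C={}
for n,a,b in [("UL",(46,66),(45,165)),("UR",(178,50),(138,68)),("DL",(105,497),(612,522)),("DR",(230,486),(667,398)),("leafend",(180,366),(497,310)),("paddletop",(86,492),(597,417))]:
    x,e=tri([ray(T,t(a)),ray(S,s(b))]); C[n]=x; print(n,x.round(1),np.round(e,1))
d=lambda a,b:C[a]-C[b]
for a,b in [("UL","UR"),("DL","DR"),("UL","DL"),("UR","DR")]:
    v=d(a,b); print(a,b,np.linalg.norm(v).round(1),np.degrees(np.arctan2(v[1],v[0])).round(2),np.degrees(np.arcsin(v[2]/np.linalg.norm(v))).round(2))
# block top face by mask, top view
im=cv2.imread("pics/top0.png");h=cv2.cvtColor(im,cv2.COLOR_BGR2HSV)
m=cv2.inRange(h,(15,40,120),(35,255,255)); m[:,:325]=0; m[:210]=0; m[270:]=0;m[:,385:]=0
c=max(cv2.findContours(m,0,2)[0],key=cv2.contourArea); print(cv2.contourArea(c)); r=cv2.boxPoints(cv2.minAreaRect(c))
P=np.array([onz(T,p,45) for p in r]);print(P.round(1),np.linalg.norm(P[0]-P[1]),np.linalg.norm(P[1]-P[2]),P.mean(0))
```

```text
UL [782.  172.4 182.4] [1.4 1.4]
UR [796.7  71.9 182.7] [0. 0.]
DL [459.6 133.2  30.6] [0.2 0.2]
DR [471.3  30.   28. ] [1.8 1.8]
leafend [562.4  70.2  89.7] [0.2 0.2]
paddletop [463.  142.8 114.5] [3.2 3.2]
UL UR 101.6 98.33 -0.17
DL DR 103.8 96.45 1.45
UL DL 358.5 6.94 25.04
UR DR 362.8 7.33 25.24
724.5
[[ 413.7 -187.7   45. ]
 [ 517.7 -256.6   45. ]
 [ 487.9 -302.7   45. ]
 [ 384.5 -233.5   45. ]] 124.77159640302618 54.83914659597233 [ 450.9256741  -245.13624399   45.        ]
```

Run:
```python
from h import *
import json
def shot(n):
    m=imaging.camera_model("wrist"); im=imaging.capture("wrist"); cv2.imwrite(f"pics/{n}.png",im)
    json.dump({k:np.array(v).tolist() for k,v in m.items()},open(f"pics/{n}.json","w")); print(bot.get_state()["t"],m["position"])
bot.move_ptp([540,95,330],[np.pi,0,0.125]); bot.dwell(.2); shot("wramp")
bot.move_ptp([450,-245,200],[np.pi,0,-0.585]); bot.dwell(.2); shot("wblock")
```

```text
2.7583 [621.63910316 104.96169384 471.70947929]
4.4083 [ 519.24964435 -288.90108361  342.26688617]
```

View pics/wramp.png

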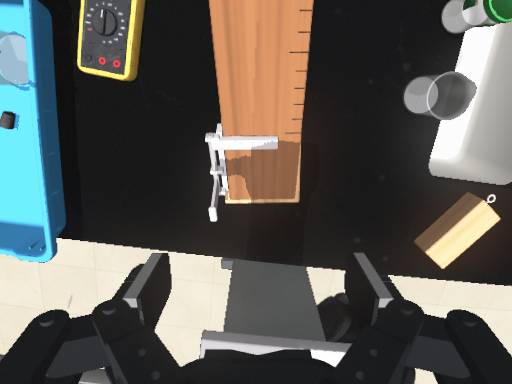

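View pics/wblock.png

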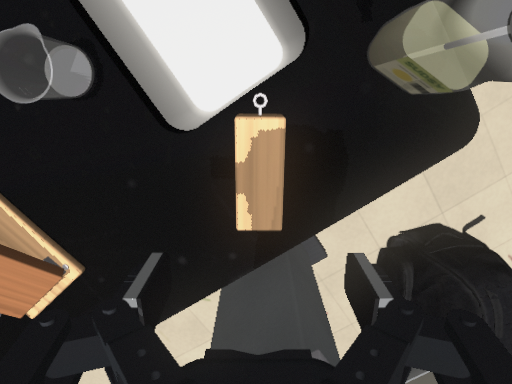

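In the ramp view the plank's lower corners are at (226,203) and (299,201), and its edges reach row 0 at (210,0) and (313,0). The leaf's top face runs (220..277, 137–149) and the paddle edge is at (213,214). In the block view the top face corners are (236,116), (285,116), (282,231) and (236,230), with the eye at (260,100).

Run:
```python
from h import *
import json
L=lambda n:{k:np.array(v) for k,v in json.load(open(f"pics/{n}.json")).items()}
b=L("wblock"); P=np.array([onz(b,p,45) for p in [(236,116),(285.5,116),(282.5,231),(236,231)]])
print(P.round(1),P.mean(0).round(1)); u=(P[0]+P[1]-P[2]-P[3])/2; print("len",np.linalg.norm(u),"w",np.linalg.norm(P[0]-P[1]),np.linalg.norm(P[2]-P[3]),"yaw",np.arctan2(u[1],u[0]))
e=onz(b,(260,100),24);print("eye",e, "pred", P.mean(0)+74*u/np.linalg.norm(u))
w=L("wramp"); Rd=R.from_euler("xyz",[0,-np.radians(26),0.1257]).as_matrix(); O=np.array([573.9,95.1,79.6])
def dk(p,z):
    n=Rd[:,2]; return Rd.T@(onplane(w,p,n,n@O+z)-O)
for n,p,z in [("DL",(226,203),0),("DR",(299.5,201),0),("UL",(210.5,0),0),("UR",(313,0),0),("leafUp",(277,136.5),16),("leafUp2",(240,136.5),16),("leafDn",(277,149),16),("leafDn2",(240,149),16)]: print(n,dk(p,z).round(1))
# triangulate lower corners & leaf end with top/scene views
T=imaging.camera_model("top");S=imaging.camera_model("scene")
t=lambda p:((p[0]+.5)/3.6-.5+195,(p[1]+.5)/3.6-.5+100)
s=lambda p:((p[0]+.5)/4.4-.5+150,(p[1]+.5)/4.4-.5+145)
for n,a,q,c in [("DL",(105,497),(612,522),(226,203)),("DR",(230,486),(667,398),(299.5,201)),("paddle",(86,492),(597,417),(213,214)),("leafend-uphill",(180,359),(490,303),(277,136.5)),("leafend-down",(180,373),(505,315),(277,149))]:
    x,er=tri([ray(T,t(a)),ray(S,s(q)),ray(w,c)]); print(n,x.round(1),(Rd.T@(x-O)).round(1),np.round(er,1))
```

```text
[[ 512.1 -259.5   45. ]
 [ 486.3 -298.7   45. ]
 [ 386.4 -233.1   45. ]
 [ 413.7 -191.6   45. ]] [ 449.6 -245.7   45. ]
len 119.56569647824858 w 46.84083936689103 49.65515099321196 yaw -0.5925966093209325
eye [ 511.28059023 -286.32819756   24.        ] pred [ 511.00933852 -287.03715483   45.        ]
DL [-130.7   53.7   -0. ]
DR [-126.3  -60.8   -0. ]
UL [147.6  48.7   0. ]
UR [147.6 -48.6  -0. ]
leafUp [  3.4 -19.5  16. ]
leafUp2 [ 3.4 25.6 16. ]
leafDn [-15.4 -20.3  16. ]
leafDn2 [-15.4  26.4  16. ]
DL [457.9 133.6  33.9] [-119.1   52.8    7.3] [1.7 2.1 2.8]
DR [471.2  26.5  27.3] [-122.2  -55.2    1.4] [3.4 3.5 5.4]
paddle [464.7 142.4 111.5] [-78.1  60.6  73.5] [4.6 2.4 2.8]
leafend-uphill [568.9  71.6  91.9] [ -1.8 -22.7  14.5] [1.6 3.  4.5]
leafend-down [556.5  71.3  89.2] [-14.  -21.4  17.5] [1.2 0.1 1.2]
```

```bash
cat >> h.py <<'E'
Rd=R.from_euler("xyz",[0,-np.radians(26),0.1257]).as_matrix(); O=np.array([573.9,95.1,79.6]); H=10
D=lambda x,y,z:O+Rd@np.array([x,y,z],float)          # deck -> world
hold=R.from_matrix(Rd@np.diag([1,-1,-1])).as_euler("xyz")   # tool pose when block lies in deck frame
indeck=lambda:(Rd.T@(bot.get_state()["tcp_pos"]-O)).round(1)
def log(s=""):
    q=bot.get_state(); print(s,"t",round(q["t"],2),"deck",indeck(),"F",q["contact_force"].round(1),"op",round(q["opening"],3),"gf",round(q["gripper_force"],1))
E
python3 - <<'E'
from h import *
print(solve_ik(D(75,0,90),hold),solve_ik(D(62,0,10),hold))
o=[np.pi,0,-0.5926]
bot.move_ptp([449.6,-245.7,80],o); bot.movel([449.6,-245.7,H],max_speed=60,threshold=8); log("down"); print(bot.get_state()["tcp_pos"])
bot.grip(0.3,50); log("grip")
bot.movel([449.6,-245.7,220],max_speed=150); log("up")
bot.move_ptp(D(75,0,70),hold); bot.dwell(.3); log("pre"); print(bot.get_state()["orientation"],hold)
m=imaging.camera_model("scene"); im=imaging.capture("scene")[100:300,140:350]; cv2.imwrite("pics/pre.png",cv2.resize(im,None,fx=2.8,fy=2.8))
E
```

```text
[ 0.01768994  0.17872124 -0.61893748  0.32165061  0.04727409  3.04444138] [ 0.02278882  0.3290323  -0.66056567  0.12949942  0.04504894  3.049034  ]
down t 6.28 deck [-179.3 -322.8   10.4] F [ 0.4 -0.3  0.1] op 0.999 gf 0.0
[ 449.93100488 -245.92741412   10.36756281]
grip t 6.7 deck [-179.4 -322.7   10.5] F [-1.2 -0.6  5.3] op 0.577 gf 52.9
up t 8.25 deck [ -88.5 -322.1  198.4] F [-0.5  0.2 -1.3] op 0.575 gf 52.3
pre t 9.97 deck [75.2 -0.8 70. ] F [-1.3  0.1 -2.5] op 0.577 gf 52.2
[ 3.14150998 -0.45386162  0.12446221] [ 3.14159265 -0.45378561  0.1257    ]
```

View pics/pre.png

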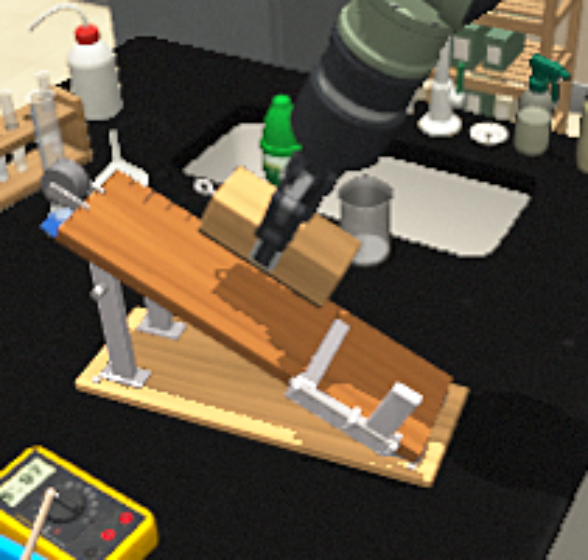

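The block is held parallel to the plank above the stop at around (280,240), hook uphill at (203,186), and clear of everything.

Run:
```python
from h import *
bot.movel(D(75,0,22),max_speed=80); bot.dwell(.2); log("low")
print(bot.movel(D(75,0,-1),max_speed=12,threshold=3)); log("touch")
z=indeck()[2]
bot.movel(D(75,0,z+2.5),max_speed=20); bot.dwell(.2); log("lifted")
print(bot.movel(D(50,0,z+2.5),max_speed=12,threshold=3)); log("stop")
```

```text
low t 10.97 deck [75.5 -0.  22.5] F [ 0.4  0.3 -1.8] op 0.576 gf 52.2
True
touch t 11.93 deck [74.9 -0.  12.7] F [-1.9 -0.2  4.8] op 0.577 gf 52.8
lifted t 12.47 deck [74.6  0.  15. ] F [-0.6  1.  -2.8] op 0.575 gf 52.2
True
stop t 13.82 deck [59.1  0.  15.3] F [2.6 0.5 1.8] op 0.578 gf 52.3
```

Run:
```python
from h import *
x=indeck()[0]
print(bot.movel(D(x+.3,0,9),max_speed=10,threshold=5)); bot.dwell(.4); log("down")
im=imaging.capture("scene")[130:290,180:320]; cv2.imwrite("pics/placed.png",cv2.resize(im,None,fx=3.7,fy=3.7,interpolation=cv2.INTER_CUBIC))
```

```text
True
down t 14.6 deck [59.1  0.  12.7] F [-2.9 -1.2  4.8] op 0.58 gf 53.0
```

View pics/placed.png

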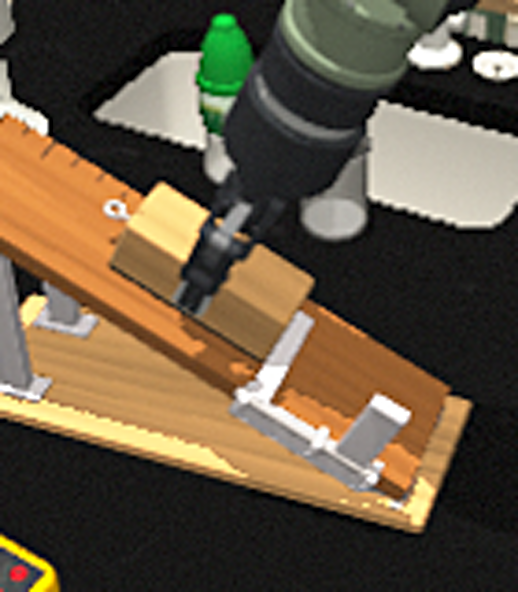

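The block lies flat on the plank, centred, hook uphill (115,208), with its plain end against the lowered leaf (270,355). I'll release and back straight off.

Run:
```python
from h import *
bot.grip(0.78); bot.dwell(.4); log("open")
bot.movel(D(59.1,0,100),max_speed=80); log("off")
bot.move_ptp(D(-78,25,130),hold); bot.grip(0.0); bot.dwell(.2); log("over paddle side")
im=imaging.capture("top")[130:250,190:310]; a=cv2.resize(im,(400,400),interpolation=cv2.INTER_CUBIC)
im=imaging.capture("scene")[130:290,180:340]; b=cv2.resize(im,(400,400),interpolation=cv2.INTER_CUBIC)
cv2.imwrite("pics/rel.png",np.hstack([a,b]))
def arc(th,r=45,d=3,w=14.5): return (-78, 64+r*np.sin(th)-d*np.cos(th)-w, 10+r*np.cos(th)+d*np.sin(th))
for th in np.linspace(0,1.57,8): print(arc(th),solve_ik(D(*arc(th)),hold) is not None)
```

```text
open t 15.37 deck [59.7  0.  12.7] F [ 0.3 -0.3 -0. ] op 0.775 gf 0.0
off t 16.61 deck [58.7 -0.  99.6] F [-0.   0.5  0.2] op 0.777 gf 0.0
over paddle side t 18.07 deck [-78.  25. 130.] F [ 0.  -0.8 -0.2] op -0.003 gf 0.0
(-78, np.float64(46.5), np.float64(55.0)) True
(-78, np.float64(56.58359140948379), np.float64(54.54012497449337)) True
(-78, np.float64(66.31234050868237), np.float64(51.84907653246506)) True
(-78, np.float64(75.1988996222452), np.float64(47.06165887012838)) True
(-78, np.float64(82.79810936927957), np.float64(40.41769078071995)) True
(-78, np.float64(88.72929828144399), np.float64(32.24999227742553)) True
(-78, np.float64(92.69535199193395), np.float64(22.967712454127334)) True
(-78, np.float64(94.49759675180036), np.float64(13.035833750778501)) True
```

View pics/rel.png

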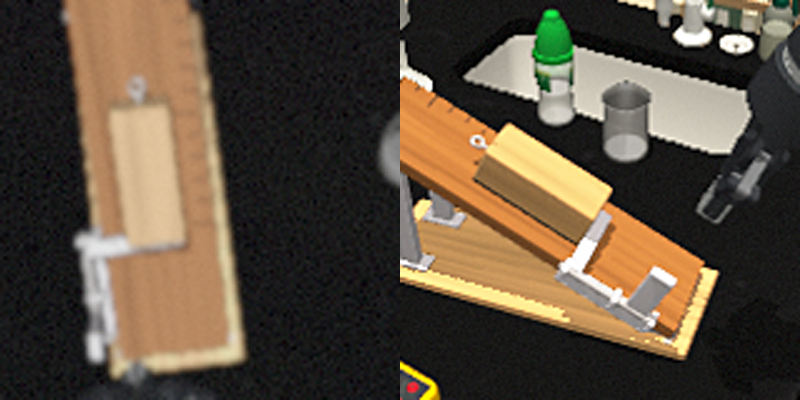

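The block stays flat against the lowered stop after release, and the arm is clear. Next is flipping the stop.

Run:
```python
from h import *
def arc(th,r=45,d=3,w=14.5): return (-78, 64+r*np.sin(th)-d*np.cos(th)-w, 10+r*np.cos(th)+d*np.sin(th))
bot.movel(D(-78,30,55),max_speed=100); log("beside")
for th in np.linspace(0,1.57,9):
    bot.movel(D(*arc(th)),max_speed=50); log(round(th,2))
p=arc(1.57); bot.movel(D(-78,p[1],p[2]+25),max_speed=60); bot.movel(D(-78,p[1],110),max_speed=120)
bot.movel(D(-120,p[1]-30,160),max_speed=150); bot.dwell(.3); log("away")
im=imaging.capture("top")[130:250,190:310]; a=cv2.resize(im,(400,400),interpolation=cv2.INTER_CUBIC)
im=imaging.capture("scene")[130:290,180:340]; b=cv2.resize(im,(400,400),interpolation=cv2.INTER_CUBIC)
cv2.imwrite("pics/end.png",np.hstack([a,b]))
```

```text
beside t 19.07 deck [-77.9  30.   55.2] F [0.2 0.3 0. ] op -0.006 gf 0.0
0.0 t 19.56 deck [-78.   47.1  55.1] F [0.4 0.6 0.7] op 0.005 gf 0.0Traceback (most recent call last):
  File "<stdin>", line 5, in <module>
bench.IKError: the arm cannot follow that straight line within its joint ranges
```

```bash
cat > push.py <<'E'
from h import *
flip=R.from_matrix(Rd@np.diag([-1,1,-1])).as_euler("xyz")
def arc(th,r=45,d=3,w=14.5): return (-78, 64+r*np.sin(th)-d*np.cos(th)-w, 10+r*np.cos(th)+d*np.sin(th))
E
python3 - <<'E'
from push import *
print(bot.get_state()["qpos"].round(2))
for th in (0,.8,1.57): print(solve_ik(D(*arc(th)),hold).round(2),solve_ik(D(*arc(th)),flip).round(2))
bot.movel(D(-78,25,60),max_speed=80); bot.movel(D(-78,25,130),max_speed=120)
bot.move_ptp(D(-78,25,130),flip); log("flipped"); print(bot.get_state()["qpos"].round(2))
E
```

```text
[ 0.11  0.15 -1.01 -0.04  0.01  3.13]
[ 0.11  0.15 -1.01 -0.04  0.01  3.13] [ 0.11  0.15 -1.01 -0.04  0.01 -0.01]
[ 0.2   0.2  -0.99 -0.07 -0.03 -3.07] [ 0.2   0.2  -0.99 -0.07 -0.03  0.07]
[ 0.24  0.29 -0.98 -0.15 -0.05 -3.04] [ 0.24  0.29 -0.98 -0.15 -0.05  0.1 ]
flipped t 23.37 deck [-78.   25.  129.9] F [-0.6 -0.4  0.3] op 0.0 gf 0.0
[ 0.04 -0.06 -0.98  0.2   0.04 -0.07]
```

Run:
```python
from push import *
bot.movel(D(-78,28,55),max_speed=100); log("beside")
for th in np.linspace(0,1.57,9):
    bot.movel(D(*arc(th)),max_speed=50); log(round(th,2))
p=arc(1.57); bot.movel(D(-78,p[1],p[2]+25),max_speed=60); bot.movel(D(-78,p[1],110),max_speed=120)
try: bot.movel(D(-120,p[1]-30,160),max_speed=150)
except bot.IKError: print("skip")
bot.dwell(.3); log("away")
im=imaging.capture("top")[130:250,190:310]; a=cv2.resize(im,(400,400),interpolation=cv2.INTER_CUBIC)
im=imaging.capture("scene")[130:290,180:340]; b=cv2.resize(im,(400,400),interpolation=cv2.INTER_CUBIC)
cv2.imwrite("pics/end.png",np.hstack([a,b]))
```

```text
beside t 24.27 deck [-77.9  28.   55.2] F [ 0.4 -0.5  0.1] op -0.002 gf 0.0
0.0 t 24.78 deck [-78.   47.   55.1] F [-0.2  0.3  0.3] op -0.002 gf 0.0
0.2 t 25.11 deck [-78.1  55.7  54.7] F [ 0.3 -0.  -0.8] op -0.0 gf 0.0
0.39 t 25.43 deck [-78.   64.4  52.6] F [ 0.2 -0.7 -0.1] op -0.001 gf 0.0
0.59 t 25.76 deck [-78.   72.5  48.9] F [-1.  -0.3 -0.1] op -0.006 gf 0.0
0.78 t 26.08 deck [-78.1  79.6  43.7] F [-0.7 -0.1 -0.8] op -0.002 gf 0.0
0.98 t 26.41 deck [-78.2  85.5  37.2] F [ 0.6 -0.4  0.4] op 0.001 gf 0.0
1.18 t 26.73 deck [-78.1  90.1  29.7] F [0.6 0.  0.1] op -0.003 gf 0.0
1.37 t 27.06 deck [-78.1  93.2  21.4] F [ 0.9 -0.6 -0.3] op -0.0 gf 0.0
1.57 t 27.38 deck [-78.1  94.6  12.7] F [ 0.3 -0.9 -0.1] op 0.002 gf 0.0
away t 29.62 deck [-120.    64.7  159.6] F [-0.8  0.6 -0.5] op 0.003 gf 0.0
```

View pics/end.png

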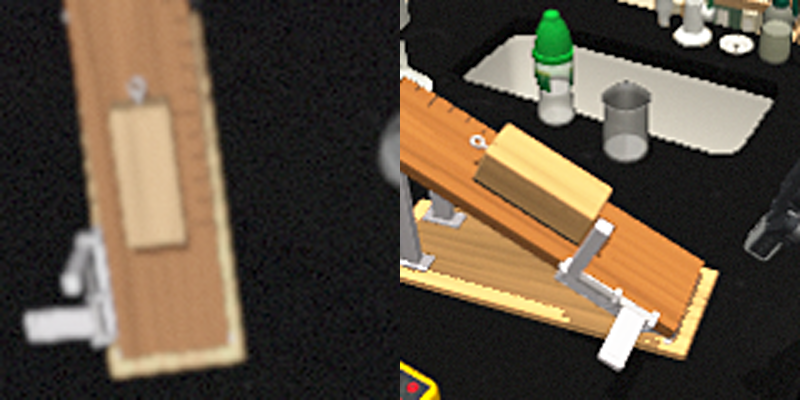

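The leaf now stands upright (605,225 in the scene half), the paddle is laid out about level (25–100,325 in the top half), and the block hasn't moved.

```bash
python3 -c "
from bench import bot
print(bot.sign_off())"
```

```text
the job is handed in; nothing more can be done
None
```

The job is handed in: the block lies flat against the stop line with its hook uphill, the stop is flipped about upright, and the beaker and dropper look untouched; the multimeter was mostly out of the final picture, but the arm never worked near it.

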